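# Load the drilling fixture

## Task

Get the drilling fixture ready: slide its gate fully open, set the stop bar so that its front face lines up with the brass pointer, and slide every wooden blank lengthways under the bridge until it butts against the stop, one blank to a lane. Then slide the gate fully shut behind the blanks, with the stop still on the pointer, and leave the glue bottle, sanding block and try square where they are.

Things in the scene. Friction and masses are not known exactly. Their poses are not given: they have to be found in the camera images.
- fixture: Grey drilling fixture, fixed to the bench. Origin on the bench surface; x axis = feed direction (roughly world -y, the robot's right), y across the lanes (roughly world +x), z up. Base plate 12 mm thick, x -165 to +175, y -173 to +137 mm; its top is the lane floor. Four lanes run along x, centred at y = -90, -30, +30 and +90 mm. Blanks enter from the -x side, where the bed is flat and open.
- lane_mouth (a point): Mouth of the second lane: on the lane floor (12 mm above the bench), at fixture x = -51.5, y = -30 mm, where the rails begin with rounded noses; the other mouths are 60 mm apart along y. Lanes are 37 mm wide between wooden rails 23 mm wide and 10 mm high (top 22 mm above the bench) that run to fixture x = +85 mm.
- bridge (a point): Middle of the infeed edge of the wooden bridge, on its top face, 64 mm above the bench, at fixture x = 0, y = 0. The bridge spans all the lanes, from x = 0 to +60 mm and y +-131 mm, 14 mm thick, with 38 mm clear height over the lane floor; its legs stand on the rails, not in the lanes.
- gate (a joint): Slide of the gate across the infeed, in m: 0 = fully open, 0.030 = fully shut; grows as it moves to the fixture's +y. Stays where it is left (friction about 3 N). Starts shut or nearly shut.
- gate_peg (a point): Top of the second of the gate's four aluminium pegs, 22 mm in diameter, 60 mm apart in a row along fixture y at x = -68 mm; they stand 12 mm above the lane floor (top 24 mm above the bench). Gate open: in line with the rails, clear of the lanes (y = -120, -60, 0, +60 mm); shut: in the middle of each lane, behind the blanks.
- gate_grip (a point): Centre of the top of the gate's grip, a black upright post 18 x 18 mm, its sides parallel to the fixture's axes, from 13 to 57 mm above the bench; at fixture x = -68 mm, y = -150 mm when open, and it moves with the gate.
- stop (a joint): Slide of the stop bar along the fixture, in m: its front face stands at fixture x = 150 mm at 0 and at 90 mm at 0.060 (grows as the stop comes towards the bridge). Stays where it is left (friction about 12 N; a hard push on a blank would shift it). Starts farther from the bridge than the pointer.
- stop_face (a point): Point on the stop bar's front face (the one that looks to -x, to the bridge), at fixture y = 0, 27 mm above the bench; axes as the fixture's. The aluminium bar runs across all the lanes (y +-125 mm), 14 mm thick, its top 37 mm above the bench. A seated blank's centre is 75 mm to -x of this face.
- stop_grip (a point): Centre of the top of the stop's grip, a black upright post 18 x 18 mm, its sides parallel to the fixture's axes, from 13 to 57 mm above the bench, at fixture y = -150 mm, centred 7 mm to +x of the front face.
- pointer: Brass pointer, 23 x 22 mm, 10 mm high, clamped on the edge of the base plate (fixture y about -168 mm), fixed; its origin is on the line where the stop's front face must stand, its axes are the fixture's.
- blank1: Square wooden blank, 150 x 30 x 30 mm, 60 to 110 g, pale wood, all blanks alike; origin at its centre, x along its length, either end may go first and any long side may be down. Starts flat on the bench on the infeed side; may be absent.
- blank2: Square wooden blank, 150 x 30 x 30 mm, 60 to 110 g, pale wood, all blanks alike; origin at its centre, x along its length, either end may go first and any long side may be down. Starts flat on the bench on the infeed side; may be absent.
- blank3: Square wooden blank, 150 x 30 x 30 mm, 60 to 110 g, pale wood, all blanks alike; origin at its centre, x along its length, either end may go first and any long side may be down. Starts flat on the bench on the infeed side; may be absent.
- blank4: Square wooden blank, 150 x 30 x 30 mm, 60 to 110 g, pale wood, all blanks alike; origin at its centre, x along its length, either end may go first and any long side may be down. Starts flat on the bench on the infeed side; may be absent.
- glue: Glue bottle, 60 mm in diameter, 170 mm tall, a bystander; origin at the centre of its underside.
- sander: Black rubber sanding block, 45 x 100 x 32 mm, lying on the bench beyond the blanks, a bystander; origin at the centre of its underside.
- square: Try square (dark wooden stock, steel blade 160 mm), lying flat on the bench to the robot's right of the fixture, a bystander.
There are look-alikes about, which are no part of the job. Leave any green or turquoise look-alike of the blank2 alone.

How it is judged:
On the way, in this order (a step that is already met when the one before it is completed fails the run):
1. the gate is fully open (within 6 mm) (value of joint gate below 0.006 m), for 0.2 s.
2. with the gate still open (within 12 mm), the stop is on the pointer and every blank lies in a lane of its own against the stop (x of stop_face in the frame of pointer between -0.005 and 0.005 m and (y of blank1 in the frame of stop_face between -0.096 and -0.084 m or y of blank1 in the frame of stop_face between -0.036 and -0.024 m or y of blank1 in the frame of stop_face between 0.024 and 0.036 m or y of blank1 in the frame of stop_face between 0.084 and 0.096 m) and x of blank1 in the frame of stop_face between -0.081 and -0.07 m and z of blank1 in the frame of stop_face between -0.006 and 0.006 m and angle between the x axis of each of blank1, blank2, blank3, blank4 and the x axis of fixture, either way round below 0.08 rad and (y of blank2 in the frame of stop_face between -0.096 and -0.084 m or y of blank2 in the frame of stop_face between -0.036 and -0.024 m or y of blank2 in the frame of stop_face between 0.024 and 0.036 m or y of blank2 in the frame of stop_face between 0.084 and 0.096 m) and x of blank2 in the frame of stop_face between -0.081 and -0.07 m and z of blank2 in the frame of stop_face between -0.006 and 0.006 m and (y of blank3 in the frame of stop_face between -0.096 and -0.084 m or y of blank3 in the frame of stop_face between -0.036 and -0.024 m or y of blank3 in the frame of stop_face between 0.024 and 0.036 m or y of blank3 in the frame of stop_face between 0.084 and 0.096 m) and x of blank3 in the frame of stop_face between -0.081 and -0.07 m and z of blank3 in the frame of stop_face between -0.006 and 0.006 m and (y of blank4 in the frame of stop_face between -0.096 and -0.084 m or y of blank4 in the frame of stop_face between -0.036 and -0.024 m or y of blank4 in the frame of stop_face between 0.024 and 0.036 m or y of blank4 in the frame of stop_face between 0.084 and 0.096 m) and x of blank4 in the frame of stop_face between -0.081 and -0.07 m and z of blank4 in the frame of stop_face between -0.006 and 0.006 m and value of joint gate below 0.012 m), for 0.2 s.
At the end, for the whole second after the job is handed in: The gate is shut (joint above 0.025 m); the stop's front face is within 5 mm of the pointer's line; every blank present lies at rest flat in a lane (within 6 mm of the lane's middle line, within 0.08 rad of its direction) under the bridge with its end against the stop (within 5 mm) (x of stop_face in the frame of pointer between -0.005 and 0.005 m and (y of blank1 in the frame of stop_face between -0.096 and -0.084 m or y of blank1 in the frame of stop_face between -0.036 and -0.024 m or y of blank1 in the frame of stop_face between 0.024 and 0.036 m or y of blank1 in the frame of stop_face between 0.084 and 0.096 m) and x of blank1 in the frame of stop_face between -0.081 and -0.07 m and z of blank1 in the frame of stop_face between -0.006 and 0.006 m and angle between the x axis of each of blank1, blank2, blank3, blank4 and the x axis of fixture, either way round below 0.08 rad and (y of blank2 in the frame of stop_face between -0.096 and -0.084 m or y of blank2 in the frame of stop_face between -0.036 and -0.024 m or y of blank2 in the frame of stop_face between 0.024 and 0.036 m or y of blank2 in the frame of stop_face between 0.084 and 0.096 m) and x of blank2 in the frame of stop_face between -0.081 and -0.07 m and z of blank2 in the frame of stop_face between -0.006 and 0.006 m and (y of blank3 in the frame of stop_face between -0.096 and -0.084 m or y of blank3 in the frame of stop_face between -0.036 and -0.024 m or y of blank3 in the frame of stop_face between 0.024 and 0.036 m or y of blank3 in the frame of stop_face between 0.084 and 0.096 m) and x of blank3 in the frame of stop_face between -0.081 and -0.07 m and z of blank3 in the frame of stop_face between -0.006 and 0.006 m and (y of blank4 in the frame of stop_face between -0.096 and -0.084 m or y of blank4 in the frame of stop_face between -0.036 and -0.024 m or y of blank4 in the frame of stop_face between 0.024 and 0.036 m or y of blank4 in the frame of stop_face between 0.084 and 0.096 m) and x of blank4 in the frame of stop_face between -0.081 and -0.07 m and z of blank4 in the frame of stop_face between -0.006 and 0.006 m and value of joint gate above 0.025 m and linear speed of each of blank1, blank2, blank3, blank4 below 0.02 m/s); the robot touches nothing.
It fails at once if the glue bottle is moved by more than 30 mm (distance of glue from where it was at the start of the episode above 0.03 m).
It fails at once if the sanding block is moved by more than 30 mm (distance of sander from where it was at the start of the episode above 0.03 m).
It fails at once if the try square is moved by more than 30 mm (distance of square from where it was at the start of the episode above 0.03 m).
Of blank1, blank2, blank3, blank4 only 3 to 4 are there at a start; the rules pass over those that are not, and their reading is None.
At some moment in a run one of blank1, blank2, blank3, blank4 may be knocked a few centimetres aside while the robot is not near it.
Once in a run the grip may slacken for a moment while it holds something.
It also fails if it takes over 210 s, if anything falls off the work surface, if the arm or the gripper's body presses on something with over 40 N, if the wrist force passes 120 N, or if a joint passes its speed limit or range.

## Robot

A 7-joint arm with a two-finger parallel gripper is mounted at the origin on the work surface. World frame = base frame: x ahead of the robot, y to its left, z up, the work surface at z = 0. Lengths are in m, angles in rad, forces in N, time in s.
With the tool pointing down it reaches from about 0.4 to 0.9 m from the base axis. Payload 5.5 kg.
Tool frame: the origin (TCP) lies midway between the tips of the shut fingers; the grasp point (between the pads) lies 19 mm behind it (manip.grip_depth is the distance from the TCP to the grasp point, in m); z points along the fingers, y is the line along which they close (so a half turn about z gives the same grasp; the last joint's range is limited). The gripper opens to 92 mm and grips with 3 to 60 N. Pads are 19 mm wide; open, the fingers measure 130 mm over their backs; the gripper's body (75 mm by 190 mm) begins 47 mm behind the grasp point.
Start: joints at [-0.893, 0.501, -0.427, 1.55, 0.221, 1.138, -0.21], TCP at [0.262, 0.595, 0.227] pointing down, gripper open.
Joint ranges: [-2.88, 2.88], [-0.31, 2.03], [-1.54, 1.56], [0.2, 2.42], [-1.41, 4.55], [0.19, 2.02], [-2.57, 2.57]. Speed limits (rad/s): [2.57, 2.57, 3.14, 3.14, 3.14, 3.14, 3.14].

## Interface

Orientations are given as a unit quaternion [x, y, z, w].
In Python, from bench import manip, effector, viewer gives the robot as it stands. Calls block until the motion is done:
- manip.move_pose(position, orientation): joint-space move of the TCP to a pose.
- manip.servo_line(position, ori=None, vel=0.15): straight line of the TCP; ori=None keeps the orientation; vel is the mean speed in m/s.
- manip.movej(angles): joint-space move.
- effector.open_jaws() and effector.close(f_grip=None): open the fingers fully, or close them until they stop; f_grip is the grip in N (None keeps the last).
- manip.sleep(seconds).
- manip.solve_ik(position, orientation): joint angles nearest the present ones, or None.
- viewer.get_image(name): name is "side" or "top"; returns the picture (420x560x3 uint8, red, green, blue); there is no depth.
- viewer.get_calibration(name): a dict with "vfov" (degrees; the focal length in pixels is half the picture's height over the tangent of half this angle, whatever the lens; pixels are square), "cx", "cy" (the principal point, pixels), "dist_coeffs" ([k1, k2, p1, p2, k3] as OpenCV has them; the pictures are not rectified), "eye" and "attitude" of the camera in the world. Camera axes: x right, y down, z forward; pixel columns grow to the right and rows downward; lengths in m; the calibration is good to about 2 mm. A picture is of the moment at which its call begins. get_calibration takes no time and is no camera call.
A pose or a line that the arm cannot do raises manip.PlanningError and nothing moves.
- manip.hand_in(): hands the job in; it is judged then, once.
Readings, each from a call of its own:
- manip.current_clock(): time.
- manip.current_q(): joint angles.
- manip.current_joint_velocities(): joint speeds.
- manip.current_tau(): joint torques, N m.
- manip.current_tool_pos(): TCP position.
- manip.current_tcp_rot(): TCP orientation.
- manip.current_force(): force on the tool from outside, world axes, zero at the start.
- manip.current_wrist_torque(): the same for the moment, N m.
- manip.current_finger_gap(): finger opening in m.
- manip.current_gripper_force(): force on a finger pad.
Only numpy, scipy, OpenCV 4.12 (cv2) and the standard library are available. Lean on these libraries where they do the work, as an engineer would, in place of code of your own. Each camera call takes 0.05 s, during which the arm holds its last target. There are 200 camera calls.

## Working session

There is one attempt and no reset: what is moved stays moved. The work goes in short steps, each a Python script; the robot and the scene stay as the last script left them, time stands still between calls to the robot, and variables do not carry over. Pictures are saved under pics/ and viewed, at most 14 in all, crops included, and the job is handed in when it is done.

```bash
ls; mkdir -p pics
python3 - <<'E'
from bench import manip, effector, viewer
import cv2
for n in("top","side"):
    cv2.imwrite(f"pics/{n}0.png",viewer.get_image(n)[:,:,::-1]); print(viewer.get_calibration(n))
print(manip.current_tcp_rot(),manip.current_tool_pos(),manip.current_clock())
E
```

```text
pics
{'vfov': 57.256243122955844, 'cx': 283.8423610211075, 'cy': 210.3381663989895, 'dist_coeffs': array([-0.02898258,  0.        ,  0.        ,  0.        ,  0.        ]), 'eye': array([0.41091274, 0.03330388, 1.28883219]), 'attitude': array([ 0.70720848, -0.7062295 ,  0.02143823, -0.02522812])}
{'vfov': 47.46157490872008, 'cx': 276.25121894496044, 'cy': 210.364735311053, 'dist_coeffs': array([-0.1335409,  0.       ,  0.       ,  0.       ,  0.       ]), 'eye': array([ 0.08979311, -0.84117289,  1.06836009]), 'attitude': array([ 0.90240915, -0.20710313,  0.08302284, -0.36860986])}
[ 2.05937878e-01  9.78564671e-01 -8.57932835e-04 -1.97498669e-04] [0.2617945  0.59426378 0.2257782 ] 0.1
```

View pics/top0.png

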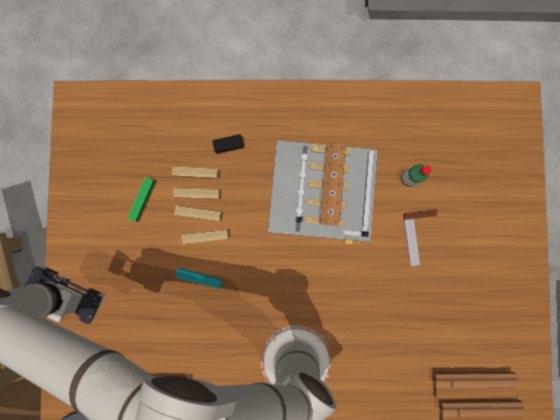

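View pics/side0.png

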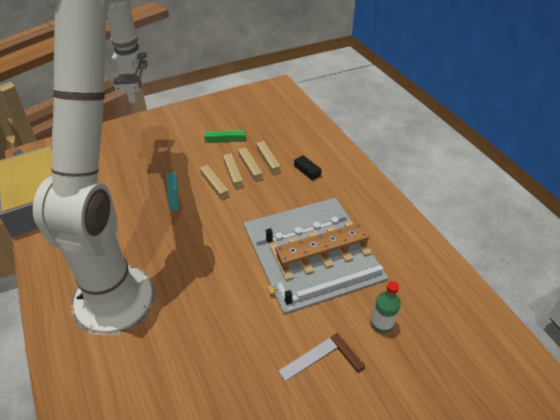

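```bash
cat > h.py <<'E'
import numpy as np, cv2
from scipy.spatial.transform import Rotation as R
from bench import manip, effector, viewer
def cam(n):
    c=viewer.get_calibration(n); f=210/np.tan(np.radians(c['vfov']/2))
    K=np.array([[f,0,c['cx']],[0,f,c['cy']],[0,0,1.]])
    return K,c['dist_coeffs'],R.from_quat(c['attitude']).as_matrix(),c['eye']
def proj(n,P):
    K,d,A,e=cam(n); rv=cv2.Rodrigues(A.T)[0]
    return cv2.projectPoints(np.asarray(P,float).reshape(-1,1,3),rv,-A.T@e,K,d)[0].reshape(-1,2)
def unproj(n,uv,z):
    K,d,A,e=cam(n); u=cv2.undistortPoints(np.asarray(uv,float).reshape(-1,1,2),K,d).reshape(-1,2)
    r=np.c_[u,np.ones(len(u))]@A.T
    return e+r*((z-e[2])/r[:,2])[:,None]
def grab(n): return viewer.get_image(n)[:,:,::-1].copy()
E
python3 - <<'E'
from h import *
t=cv2.imread('pics/top0.png'); s=cv2.imread('pics/side0.png')
print(proj('top',[[0,0,0]]),proj('side',[[0,0,0]]))
cv2.imwrite('pics/c1.png',cv2.resize(t[130:250,260:390],None,fx=6,fy=5,interpolation=cv2.INTER_CUBIC)[:, :])
cv2.imwrite('pics/c2.png',cv2.resize(s[195:310,240:390],None,fx=5,fy=5,interpolation=cv2.INTER_CUBIC))
hsv=cv2.cvtColor(t[160:250,165:240],cv2.COLOR_BGR2HSV)
print(hsv[12,30],hsv[33,30],hsv[3,5],hsv[25,30])
E
```

```text
[[295.86289987 360.97026671]] [[112.44396939 297.16721048]]
[ 18  99 186] [ 18  96 185] [ 14 155 156] [ 13 152 161]
```

View pics/c1.png

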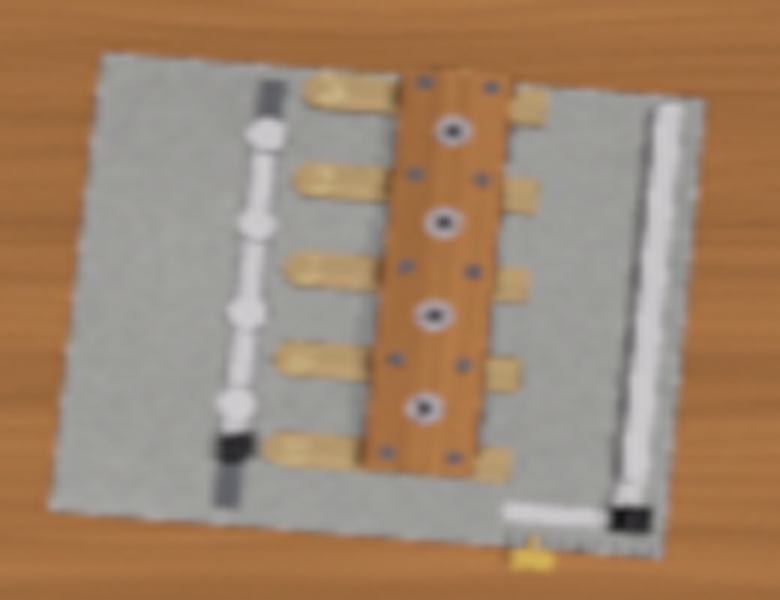

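View pics/c2.png

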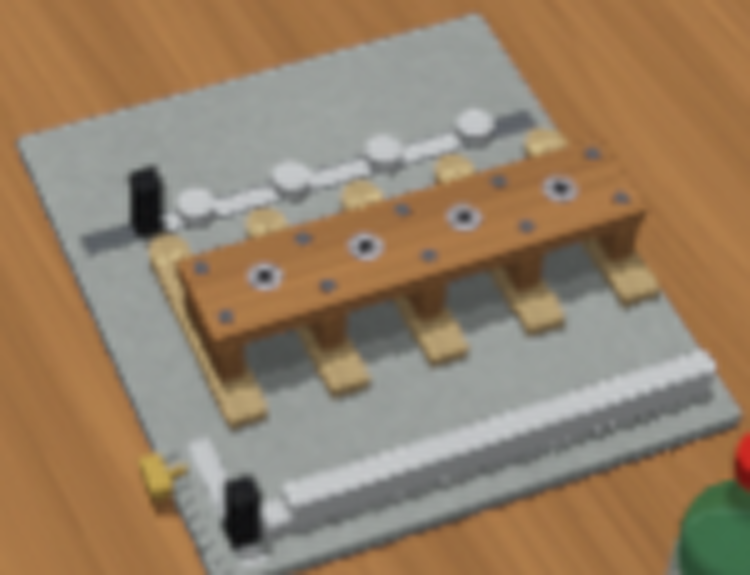

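The top view and its crop show four pale blanks at pixels (195,172), (196,193), (198,213) and (205,237). Green and turquoise decoys are at (141,199) and (199,278). In the fixture, the gate is shut or nearly so with its grip at about (299,219), the stop grip is at about (365,233), and the pointer spike is at about (349,238). The side view agrees.

```bash
cat >> h.py <<'E'
def blanks(img=None,n='top'):
    img=grab(n) if img is None else img
    h=cv2.cvtColor(img,cv2.COLOR_BGR2HSV)
    m=cv2.inRange(h,(12,50,140),(26,128,255))
    m[:, :120]=0; m[:,262:]=0; m[:140]=0; m[265:]=0
    out=[]
    N,L,st,_=cv2.connectedComponentsWithStats(m)
    for i in range(1,N):
        if st[i,4]<150: continue
        v,u=np.nonzero(L==i); w=unproj(n,np.c_[u,v],0.015)[:,:2]; c=w.mean(0)
        _,s,V=np.linalg.svd(w-c,full_matrices=False)
        out.append((*c.round(4),round(float(np.arctan2(V[0,1],V[0,0])%np.pi),3),(s/np.sqrt(len(w))*np.sqrt(12)).round(3).tolist(),int(st[i,4])))
    return sorted(out,key=lambda o:o[0])
E
python3 - <<'E'
from h import *
from scipy.optimize import least_squares as ls
T=lambda a:np.array(a)/[6,5]+[260,130]-[.42,.4]
S=lambda a:np.array(a)/5+[240,195]-.4
ct=T([(103,53),(705,98),(660,555),(50,510),(405,68),(515,78),(478,477),(362,470)])
Pt=[(-165,137,12),(175,137,12),(175,-173,12),(-165,-173,12),(0,131,64),(60,131,64),(60,-131,64),(0,-131,64)]
cs=S([(20,142),(478,13),(742,413),(645,213),(178,260),(218,338)])
Ps=[(-165,-173,12),(-165,137,12),(175,137,12),(60,131,64),(0,-131,64),(60,-131,64)]
def W(p,P): 
    P=np.array(P,float)/1000; c,s=np.cos(p[2]),np.sin(p[2])
    return np.c_[p[0]+c*P[:,0]-s*P[:,1],p[1]+s*P[:,0]+c*P[:,1],P[:,2]]
def inv(p,w): 
    c,s=np.cos(p[2]),np.sin(p[2]); d=w[:,:2]-p[:2]
    return np.c_[c*d[:,0]+s*d[:,1],-s*d[:,0]+c*d[:,1]]*1000
p0=[.58,-.13,-np.pi/2]
ft=lambda p:proj('top',W(p,Pt))-ct
fs=lambda p:proj('side',W(p,Ps))-cs
for f in (ft,fs,lambda p:np.r_[ft(p),fs(p)]):
    r=ls(lambda p:f(p).ravel(),p0,loss='soft_l1',f_scale=.5); print(r.x.round(4)); print(f(r.x).round(2).tolist())
p=r.x; np.save('fix.npy',p)
print('pegs',inv(p,unproj('top',T([(236,405),(246,315),(257,224),(266,134)]),.024)).round(1).tolist())
print('pegs s',inv(p,unproj('side',S([(197,203),(293,177),(384,149),(475,122)]),.024)).round(1).tolist())
print('gategrip',inv(p,unproj('top',T([(235,445)]),.057)),inv(p,unproj('side',S([(146,175)]),.057)))
print('stopgrip',inv(p,unproj('top',T([(634,517)]),.057)),inv(p,unproj('side',S([(243,487)]),.057)))
print('ptr tip,body',inv(p,unproj('top',T([(533,540),(532,560)]),.017)).tolist(),inv(p,unproj('side',S([(183,471),(157,471)]),.017)).tolist())
print('stopface top edge ends',inv(p,unproj('top',T([(655,105),(620,485)]),.037)).tolist(),inv(p,unproj('side',S([(286,490),(705,352)]),.037)).tolist())
for b in blanks(cv2.imread('pics/top0.png')): print(b)
E
```

```text
[ 0.5808 -0.087  -1.662 ]
[[-0.09, -0.02], [0.16, 0.18], [0.55, 0.82], [-0.04, 0.32], [-0.13, -0.57], [0.04, -0.87], [-0.5, 0.15], [0.05, -0.19]]
[ 0.5816 -0.0894 -1.6581]
[[-0.91, -0.58], [0.14, -0.23], [0.89, 0.3], [1.13, -0.98], [-0.34, 0.04], [-0.38, 0.58]]
[ 0.5811 -0.0877 -1.6611]
[[0.08, -0.05], [0.33, 0.05], [0.81, 0.69], [0.22, 0.29], [0.04, -0.65], [0.22, -0.97], [-0.24, 0.05], [0.31, -0.27], [-1.19, -1.04], [-0.08, -0.46], [0.29, 0.1], [0.65, -1.21], [-0.83, -0.41], [-0.95, 0.12]]
pegs [[-70.0, -94.0], [-69.9, -34.2], [-69.2, 26.8], [-69.6, 87.5]]
pegs s [[-66.0, -92.2], [-65.0, -32.1], [-66.5, 27.1], [-67.3, 87.4]]
gategrip [[ -69.20213812 -121.91961238]] [[ -69.03003765 -122.25186751]]
stopgrip [[ 146.6667377  -148.39776689]] [[ 149.82861278 -149.352047  ]]
ptr tip,body [[100.68392228753203, -167.52154865337602], [101.20755771510866, -180.6831436235471]] [[103.43129371873954, -164.68321465207302], [98.53580482853448, -177.63236297053064]]
stopface top edge ends [[141.32638051194917, 123.638119184563], [141.55724815084062, -127.84793578590018]] [[146.7640886648629, -123.80458249666779], [145.33735107949474, 124.75151768337895]]
(np.float64(0.4089), np.float64(0.3042), 1.679, [0.153, 0.033], 458)
(np.float64(0.4866), np.float64(0.3293), 1.434, [0.154, 0.033], 459)
(np.float64(0.5526), np.float64(0.3349), 1.535, [0.152, 0.034], 463)
(np.float64(0.6251), np.float64(0.3409), 1.518, [0.153, 0.032], 425)
```

```bash
cat >> h.py <<'E'
px,py,pt=np.load('fix.npy')
def F(x,y,z):  # fixture mm -> world m
    c,s=np.cos(pt),np.sin(pt); return np.array([px+(c*x-s*y)/1e3,py+(s*x+c*y)/1e3,z/1e3])
def toF(w):
    c,s=np.cos(pt),np.sin(pt); d=(np.asarray(w)[:2]-[px,py])*1e3; return np.array([c*d[0]+s*d[1],-s*d[0]+c*d[1],w[2]*1e3])
def quat(a):  # tool down, tool y along world angle a
    y=np.array([np.cos(a),np.sin(a),0]); z=np.array([0,0,-1.]); return R.from_matrix(np.c_[np.cross(y,z),y,z]).as_quat()
def go(pos,a):
    q0=np.array(manip.current_q()); best=None
    for k in (0,np.pi):
        q=manip.solve_ik(pos,quat(a+k))
        if q is not None and abs(q[6])<2.45:
            d=np.abs(np.array(q)-q0).max()
            if best is None or d<best[0]: best=(d,quat(a+k))
    manip.move_pose(pos,best[1])
def line(pos,v=.15): manip.servo_line(pos,vel=v)
def stat(m=''): print(m,'t',round(manip.current_clock(),1),'F',toF(manip.current_tool_pos()).round(1),'f',np.round(manip.current_force(),1),'gap',round(manip.current_finger_gap(),4))
E
python3 - <<'E'
from h import *
q=pt+np.pi/2
go(F(-68,-122.5,150),q); stat()
line(F(-68,-122.5,31)); stat(); effector.close(20); stat('grip')
line(F(-68,-150.5,31),.05); stat('moved'); effector.open_jaws(); line(F(-68,-150,110),.2)
go(F(149.5,-150,110),pt); line(F(149.5,-150,31)); effector.close(25); stat('grip')
line(F(108,-150,31),.05); stat('stop'); effector.open_jaws(); line(F(108,-150,130),.2)
go(F(-150,-60,200),q); stat()
t=grab('top'); s=grab('side'); cv2.imwrite('pics/t1.png',t); cv2.imwrite('pics/s1.png',s)
a=cv2.resize(t[130:250,260:390],None,fx=3,fy=3,interpolation=cv2.INTER_CUBIC);b=cv2.resize(s[195:315,240:390],None,fx=3,fy=3,interpolation=cv2.INTER_CUBIC)
cv2.imwrite('pics/c3.png',np.hstack([a,b[:360]]))
E
```

```text
t 2.4 F [ -69.3 -122.2  150.1] f [0.4 0.6 0.4] gap 0.0921
 t 3.3 F [ -68.2 -121.9   31.5] f [ 0.3 -0.3 -1.1] gap 0.0917
grip t 4.5 F [ -68.  -122.7   30.9] f [-0.3 -0.1  0.3] gap 0.0181
moved t 5.2 F [ -68.  -149.8   31. ] f [  6.5  -1.  -10.4] gap 0.0182
grip t 9.6 F [ 148.4 -150.    30.9] f [1.2 4.6 1. ] gap 0.0179
stop t 10.6 F [ 112.6 -150.    31. ] f [  0.1 -10.2  -5.6] gap 0.0176
 t 13.6 F [-148.2  -60.7  198.6] f [-0.9  0.4  0.1] gap 0.0918
```

View pics/c3.png

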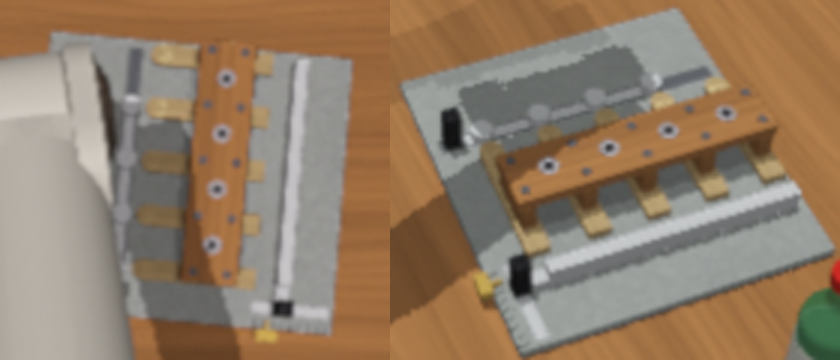

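The gate is open, with its post at crop (452,128). The stop bar stopped a few mm short of the pointer because the arm gave way under friction: the post is at crop (283,308) and the pointer at (267,330). I'll nudge the stop, checking the TCP reading as I go.

Run:
```python
from h import *
go(F(112.5,-150,130),pt); line(F(112.5,-150,31)); effector.close(25); stat('grip')
x=108
while x>98:
    line(F(x,-150,31),.04); manip.sleep(.15)
    if toF(manip.current_tool_pos())[0]<108.4: break
    x-=1
stat(f'stop {x}'); effector.open_jaws(); manip.sleep(.2);line(F(108,-150,130),.2)
go([.45,.45,.35],1.57)
t=grab('top'); s=grab('side'); cv2.imwrite('pics/t2.png',t); cv2.imwrite('pics/s2.png',s)
a=cv2.resize(t[190:260,320:390],None,fx=6,fy=6,interpolation=cv2.INTER_CUBIC);b=cv2.resize(s[250:320,250:315],None,fx=6,fy=6,interpolation=cv2.INTER_CUBIC)
cv2.imwrite('pics/c4.png',np.hstack([a,b]))
for o in blanks(t):print(o)
```

```text
grip t 16.7 F [ 112.6 -150.    31. ] f [ 0.  -0.9 -0.7] gap 0.0176
stop 104 t 18.8 F [ 108.1 -150.    31. ] f [ -1.2 -11.   -5.3] gap 0.0178
(np.float64(0.4057), np.float64(0.3254), 1.635, [0.113, 0.033], 330)
(np.float64(0.5553), np.float64(0.3754), 1.637, [0.075, 0.032], 211)
(np.float64(0.6251), np.float64(0.3408), 1.518, [0.153, 0.032], 426)
```

View pics/c4.png

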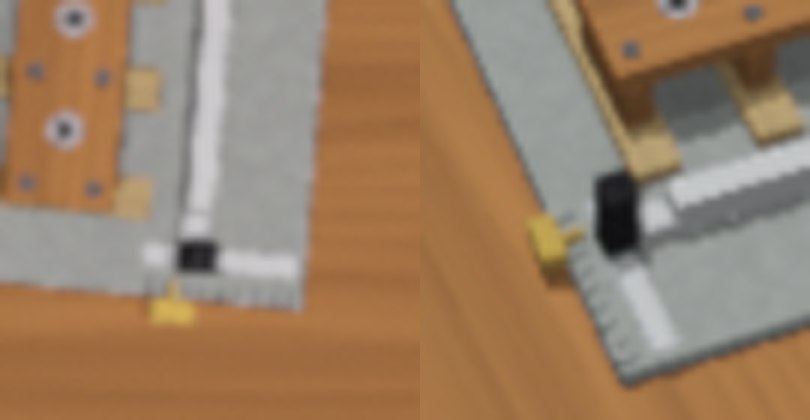

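The stop now looks close to the pointer line: post at (198,255) and pointer tip at (173,288) in the crop. I'll turn those into fixture coordinates and get a clear view of the blanks.

Run:
```python
from h import *
T=lambda u,v:np.array([[320+u/6-.4,190+v/6-.4]])
S=lambda u,v:np.array([[250+(u-420)/6-.4,250+v/6-.4]])
f=lambda n,uv,z:toF(unproj(n,uv,z)[0]).round(1)
print('post',f('top',T(198,255),.057),f('side',S(617,185),.057))
print('ptr',f('top',T(173,288),.017),f('top',T(173,313),.022),f('side',S(575,233),.017),f('side',S(546,226),.022))
print('bar front/back',f('top',T(200,50),.037),f('top',T(228,50),.037),f('top',T(190,190),.037),f('side',S(678,185),.037),f('side',S(675,205),.037))
go([.45,-.33,.35],0)
t=grab('top'); cv2.imwrite('pics/t3.png',t)
for o in blanks(t):print(o)
stat()
```

```text
post [ 106.1 -149.2   57. ] [ 110.8 -150.    57. ]
ptr [ 100.7 -167.5   17. ] [ 101.1 -181.2   22. ] [ 101.6 -166.2   17. ] [  96.8 -178.1   22. ]
bar front/back [101.7 -37.5  37. ] [116.9 -36.1  37. ] [ 102.4 -114.    37. ] [ 106.8 -119.5   37. ] [ 116.4 -124.7   37. ]
(np.float64(0.409), np.float64(0.3041), 1.681, [0.153, 0.033], 458)
(np.float64(0.4867), np.float64(0.3292), 1.433, [0.154, 0.033], 457)
(np.float64(0.5526), np.float64(0.3348), 1.531, [0.151, 0.033], 457)
(np.float64(0.6251), np.float64(0.3406), 1.52, [0.153, 0.031], 420)
 t 26.1 F [ 252.1 -108.   349.8] f [ 0.1  0.7 -0.5] gap 0.0922
```

View pics/t3.png

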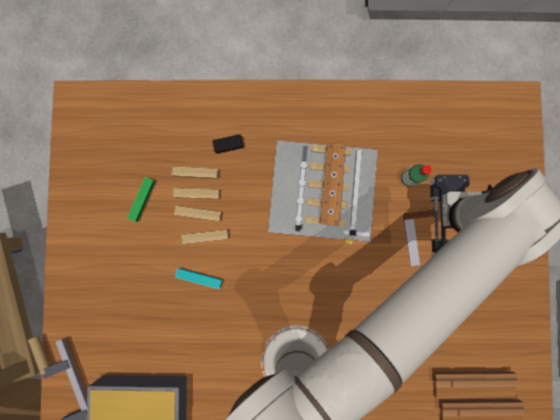

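The view is clear. All four blanks measure about 153 x 33 mm, at x = 0.409, 0.487, 0.553 and 0.625, and the stop face is at about 101 mm, matching the pointer at about 101. Now I'll do the first blank.

```bash
cat >> h.py <<'E'
def look(k):
    go([.50,-.15,.25],pt+np.pi/2); t=grab('top'); cv2.imwrite(f'pics/l{k}.png',t)
    b=[o for o in blanks(t) if .13<o[3][0]<.17 and o[3][1]<.045]; print(k,[(float(o[0]),float(o[1]),o[2]) for o in b]); return b
def pick(b,shift):
    a=b[2]; d=np.array([np.cos(a),np.sin(a)]); n=np.array([d[1],-d[0]])  # n ~ +x
    g=np.array(b[:2])+.025*d-n*shift/1e3; ang=np.arctan2(n[1],n[0])
    go([*g,.10],ang); line([*g,.006],.2); effector.close(35); stat('picked'); line([*g,.05],.2)
    return manip.current_finger_gap()>.025
def place(y):
    q=quat(pt+np.pi/2); c=np.array(manip.current_tcp_rot())
    q2=quat(pt-np.pi/2); q=q if abs(q@c)>abs(q2@c) else q2
    manip.servo_line(F(-185,y,50),ori=q,vel=.2); stat('over')
    if manip.current_finger_gap()<.025: return False
    line(F(-185,y,19.5),.1); line(F(-110,y,19.5),.1); stat('in')
    line(F(-110,y,18.5),.05); effector.open_jaws(); line(F(-110,y,60),.2); return True
def push(y,x0=-185,lim=-50):
    line(F(x0,y,60),.25); effector.close(5); line(F(x0,y,29),.2)
    ux=np.array([np.cos(pt),np.sin(pt)]); f0=np.array(manip.current_force())[:2]@ux
    x=-67; line(F(x,y,29),.1); manip.sleep(.1)
    while x<lim:
        f=np.array(manip.current_force())[:2]@ux-f0
        if f<-4: break
        x+=1; line(F(x,y,29),.04); manip.sleep(.1)
    stat(f'pushed cmd {x} f {f:.1f}')
    line(F(-75,y,29),.2); line(F(-85,y,80),.2); effector.open_jaws()
E
python3 - <<'E'
from h import *
b=look(0)
if pick(b[0],12) and place(-90): push(-90)
t=grab('top'); s=grab('side'); cv2.imwrite('pics/t4.png',t)
cv2.imwrite('pics/c5.png',np.hstack([cv2.resize(t[130:250,160:390],None,fx=2,fy=2),cv2.resize(s[195:315,240:390],None,fx=2,fy=2)]))
E
```

```text
0 [(0.4088, 0.3043, 1.681), (0.4862, 0.3296, 1.427), (0.553, 0.3352, 1.534), (0.6249, 0.3411, 1.516)]
picked t 30.5 F [-397.1 -223.5    6.1] f [ 0.5 -0.5  1.8] gap 0.0302
over t 32.2 F [-186.4  -90.9   49.9] f [-0.1  0.5 -1.6] gap 0.0303
in t 33.6 F [-110.8  -89.9   19.6] f [ 0.4 -0.1 -1.4] gap 0.0299
pushed cmd -58 f -6.6 t 42.1 F [-59.7 -89.9  29.1] f [ 0.7  6.5 -0.6] gap 0.0005
```

View pics/c5.png

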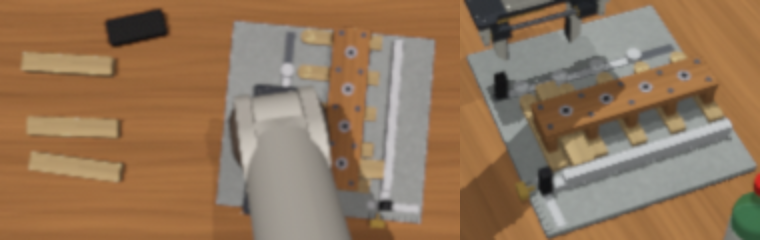

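Blank 1 is seated against the stop at crop (582,150), with contact at TCP -59.7 as expected. The far blank has been knocked away, to crop (68,64), near the sander. Next are the following two blanks.

Run:
```python
from h import *
b=look(1)
if len(b)==3 and pick(b[0],22) and place(-30):
    push(-30)
    b=look(2)
    if len(b)==2 and pick(b[0],12) and place(30):
        push(30); b=look(3)
    s=grab('side'); t=grab('top')
    cv2.imwrite('pics/c6.png',np.hstack([cv2.resize(t[110:250,160:390],None,fx=2,fy=2),cv2.resize(s[140:280,230:390],None,fx=2,fy=2)]))
stat()
```

```text
1 [(0.4865, 0.3292, 1.432), (0.5529, 0.3352, 1.535), (0.6604, 0.3459, 1.514)]
picked t 48.8 F [-432.7 -152.5    6. ] f [ 0.3 -0.2  1.6] gap 0.0307
over t 50.7 F [-186.5  -30.7   50. ] f [ 0.2 -0.4 -1.4] gap 0.0307
in t 52.0 F [-110.6  -30.2   19.5] f [-0.5  0.3 -1.1] gap 0.0302
pushed cmd -58 f -5.9 t 60.5 F [-59.7 -29.9  29.1] f [1.7 5.7 0.3] gap 0.0
2 [(0.553, 0.3352, 1.535), (0.6603, 0.3461, 1.514)]
picked t 67.1 F [-443.   -79.3    6.1] f [-0.1 -0.3  1.9] gap 0.0297
over t 69.1 F [-187.    29.2   50.1] f [ 0.3  0.4 -0.7] gap 0.03
in t 70.4 F [-111.    30.    19.7] f [-0.5  0.2 -0.8] gap 0.0296
pushed cmd -58 f -5.1 t 78.9 F [-59.6  30.   29.2] f [0.5 5.  0.3] gap 0.0003
3 [(0.6603, 0.3458, 1.514)]
 t 82.2 F [ 68.  -75.  249.1] f [-0.6 -0.9 -0. ] gap 0.0915
```

View pics/c6.png

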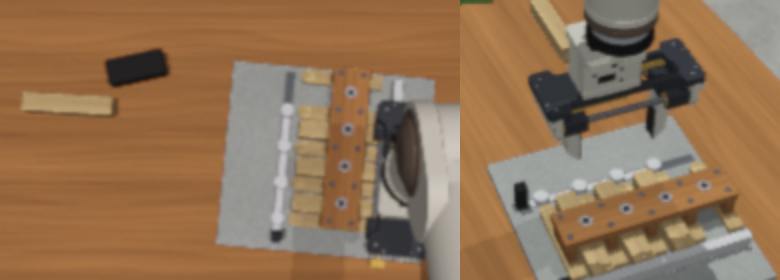

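Three blanks are seated under the bridge. The last lies at crop (68,104), clear of the sander at (137,67).

Run:
```python
from h import *
b=look(4)
if len(b)==1 and pick(b[0],12) and place(90): push(90)
line(F(-85,90,150),.25); go([.45,.45,.35],1.57)
s=grab('side'); t=grab('top'); cv2.imwrite('pics/t5.png',t); cv2.imwrite('pics/s5.png',s)
cv2.imwrite('pics/c7.png',np.hstack([cv2.resize(t[130:250,262:390],None,fx=3,fy=3,interpolation=2),cv2.resize(s[195:315,240:375],None,fx=3,fy=3,interpolation=2)]))
stat()
```

```text
4 [(0.6604, 0.346, 1.515)]
picked t 86.1 F [-463.7   27.2    6. ] f [0.5 0.7 0.5] gap 0.0298
over t 88.0 F [-187.3   89.4   50.2] f [-0.7  0.8 -0.7] gap 0.03
in t 89.4 F [-111.1   89.9   19.7] f [-0.3  0.2 -0.5] gap 0.0296
pushed cmd -58 f -5.5 t 97.8 F [-59.6  90.   29.2] f [ 0.2  6.3 -1.1] gap 0.0004
 t 102.5 F [-522.7 -177.6  349.4] f [ 1.  -0.4 -0.4] gap 0.0918
```

View pics/c7.png

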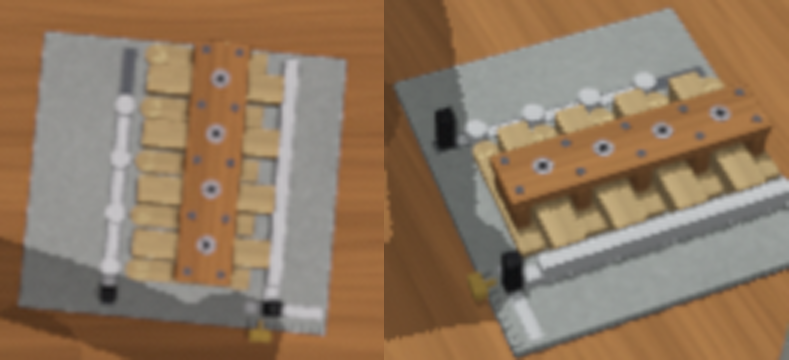

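All four blanks butt against the stop (far ends at crop x ≈ 270–280), and the stop post and pointer still line up. Now I'll shut the gate.

Run:
```python
from h import *
q=pt+np.pi/2
go(F(-68,-150,150),q); line(F(-68,-150,31)); effector.close(20); stat('grip')
y=-121
line(F(-68,y,31),.05); manip.sleep(.2)
while y<-115 and toF(manip.current_tool_pos())[1]<-120.3: y+=1; line(F(-68,y,31),.04); manip.sleep(.15)
stat(f'shut {y}'); effector.open_jaws(); manip.sleep(.2); line(F(-68,-120,150),.2)
go([.45,.45,.35],1.57); stat()
s=grab('side'); t=grab('top'); cv2.imwrite('pics/t6.png',t)
cv2.imwrite('pics/c8.png',np.hstack([cv2.resize(t[130:250,262:390],None,fx=3,fy=3,interpolation=2),cv2.resize(s[195:315,240:375],None,fx=3,fy=3,interpolation=2)]))
```

```text
grip t 106.4 F [ -68.  -149.8   31. ] f [ 0.9  0.9 -1.1] gap 0.0178
shut -119 t 108.1 F [ -68.  -119.8   30.9] f [-5.1  0.8  5.4] gap 0.0179
 t 112.1 F [-522.2 -177.6  349.1] f [1.1 0.8 0.3] gap 0.0916
```

View pics/c8.png

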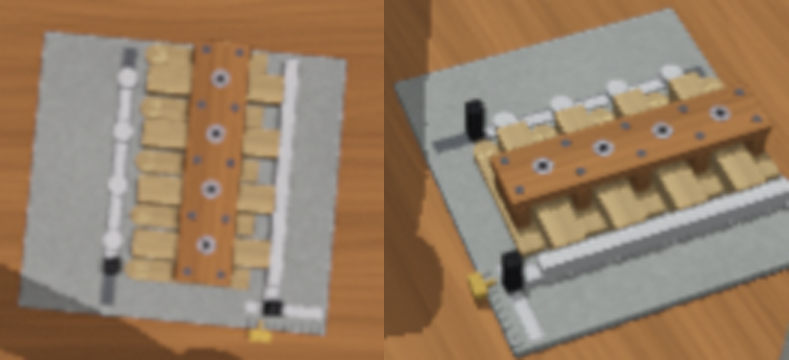

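The gate is shut, with its pegs behind each blank (top crop x ≈ 112–127). The blanks are still seated and the stop is on the pointer, so I'm handing in.

```bash
python3 -c "
from h import *
print(manip.hand_in()); print(manip.current_clock())"
```

```text
the job is handed in; nothing more can be done
None
the job is handed in; nothing more can be done
```

I handed the job in at about 112 s with all four blanks seated against the stop, the stop on the pointer, the gate shut, and the glue bottle, sanding block and try square not touched; the hand-in returned no verdict.

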